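# Dip the brine tub and show the rod

## Task

Check the level in the lidded brine tub: first swing the lid's latch bar closed until it rests in its keeper, then take the dip rod from its rest and push it down the sloping dip tube on the side of the tub until its collar stops on the tube's mouth. Draw the rod right out again and finish still holding it, level and still, with its tip over the small sheet pan and about 20 cm above the worktop, so that the tip can be read and drips fall in the pan. Leave the jar, tin and cup on the table where they are, and leave the latch closed.

Things in the scene. Friction and masses are not known exactly. Their poses are not given: they have to be found in the camera images.
- tub: Black plastic tub, 320 x 200 mm and 100 mm high, with a flat grey lid; fixed to the table, placed and turned differently each time (about +-0.15 rad). Origin: centre of its underside on the worktop; x along its length (away from the robot at yaw 0), y across, z up. On the lid, at (-30, 30) mm in this frame, is the steel keeper, 22 mm long and rising to 20 mm above the lid, into which the middle of the latch bar swings. The dip tube stands outside its -y side.
- latch (a joint): Flat steel latch bar (20 mm wide, 6 mm thick, 135 mm long) on the lid, turning about an upright pivot. 0 rad = closed, resting in the keeper, a hard stop, with the bar pointing along the tub's +y; the value grows as it opens, the bar turning clockwise seen from above (towards the tub's +x), to 1.6 at most. It starts at 0.7 to 1.4 and stays where it is left (friction, about 1 N at the knob).
- latch_knob (a point): Point in the upright round steel knob on the free end of the latch bar (18 mm diameter, 42 mm tall, its top 151 mm above the worktop): on the knob's axis, 16 mm below its top, 35 mm above the lid. 110 mm from the pivot.
- latch_pivot (a point): Point on the latch's upright pivot axis, 35 mm above the lid, level with latch_knob.
- tube: Steel dip tube fixed to the tub's -y side, bore 15 mm, 145 mm deep along its axis, with a flared mouth (25 mm inside, 32 mm outside, flare 12 mm deep). Origin: centre of the mouth rim, 115 mm above the worktop. Its z axis runs along the bore out of the mouth, rising 30 degrees above level and leaning towards the tub's +x, away from the robot; its y axis is level.
- rod: Steel dip rod, 140 g nominal: a 10 mm round shaft 130 mm long with rounded end (the tip), a 36 mm round collar 8 mm thick, and a square-sided handle 100 mm long, 16 mm wide, 20 mm tall. Origin: on the axis, at the face of the collar that looks to the tip. x along the axis from tip to handle (tip at x = -130 mm, collar 0 to 8, handle 15 to 115), z up as it lies. Centre of mass at about x = +44 mm. It starts lying level on its rest with its axis 50 mm above the worktop.
- rod_tip (a point): Tip of the dip rod, on its axis, 130 mm from the collar.
- rod_handle (a point): Middle of the rod's handle, on its axis, 65 mm from the collar's tip-side face.
- rest: White plastic rest, base 230 x 70 mm and 8 mm thick, with two notched posts 36 mm wide and up to 58 mm tall, fixed to the table. The rod lies in it with the same axes; the posts stand at x = -80 mm (under the shaft) and x = +105 mm (under the end of the handle), 10 mm thick. Origin: underside, below the rod's collar. It stands left or right of the tub, the pan on the other side.
- pan: Small aluminium sheet pan, 240 mm (its x) by 165 mm (its y), rim 25 mm high, fixed on the worktop. Origin: centre of its underside.
- shaker: Bystander: amber glass jar, 60 mm diameter, 100 mm tall, beyond the tub. Origin: centre of its underside.
- tin: Bystander: tin, 66 mm diameter, 85 mm tall, beyond the tub. Origin: centre of its underside.
- cup: Bystander: steel cup, 70 mm diameter, 70 mm tall, beyond the tub. Origin: centre of its underside.
Not all that is in view belongs to the job. Of the things that look like the rest, take the one that is farthest from the robot's base at the start.

How it is judged:
On the way, in this order (a step that is already met when the one before it is completed fails the run):
1. the latch is closed, resting in its keeper (value of joint latch below 0.06 rad), for 0.2 s.
2. the rod is in the tube with its collar stopped on the mouth (z of rod in the frame of tube below 0.004 m and distance between rod and tube below 0.009 m and z of rod_tip in the frame of tube below -0.12 m and value of joint latch below 0.08 rad), for 0.2 s.
3. the rod is drawn right out of the tube (z of rod_tip in the frame of tube above 0.005 m), for 0.1 s.
At the end, for the whole second after the job is handed in: The latch is closed (under 0.08 rad); the rod is held in the fingers and carried by nothing else, its axis level within 0.14 rad (8 degrees), its tip over the sheet pan (inside its outline) and 0.12 to 0.30 m above the worktop, at rest (under 0.03 m/s and 0.2 rad/s) (value of joint latch below 0.08 rad and angle between rod's own x axis and vertical between 1.4308 and 1.7108 rad and x of rod_tip in the frame of pan between -0.12 and 0.12 m and y of rod_tip in the frame of pan between -0.0825 and 0.0825 m and height (world z) of rod_tip between 0.12 and 0.3 m and contact force between rod and the fingers above 1 N and contact force between rod and tub below 0.1 N and contact force between rod and rest below 0.1 N and contact force between rod and pan below 0.1 N and linear speed of rod below 0.03 m/s and angular speed of rod below 0.2 rad/s); the arm keeps its last pose, push and grip.
It fails at once if the shaker is shifted by more than 3 cm or tipped (distance of shaker from where it was at the start of the episode above 0.03 m or angle between shaker's own z axis and vertical above 0.4 rad).
It fails at once if the tin is shifted by more than 3 cm or tipped (distance of tin from where it was at the start of the episode above 0.03 m or angle between tin's own z axis and vertical above 0.4 rad).
It fails at once if the cup is shifted by more than 3 cm or tipped (distance of cup from where it was at the start of the episode above 0.03 m or angle between cup's own z axis and vertical above 0.4 rad).
It also fails if it takes over 64 s, if anything falls off the work surface, if the arm or the gripper's body presses on something with over 40 N, if the wrist force passes 120 N, or if a joint passes its speed limit or range.

## Robot

A 6-joint arm with a two-finger parallel gripper is mounted at the origin on the work surface. World frame = base frame: x ahead of the robot, y to its left, z up, the work surface at z = 0. Lengths are in m, angles in rad, forces in N, time in s.
With the tool pointing down it reaches from about 0.325 to 0.9 m from the base axis. Payload 6.1 kg.
Tool frame: the origin (TCP) lies at the very end of the fingers, on their centre line; the grasp point (between the pads) lies tcp_to_grasp behind it (tcp_to_grasp is the distance from the TCP to the grasp point, in m); z points along the fingers, y is the line along which they close (so a half turn about z gives the same grasp; the last joint's range is limited). The gripper opens to 85 mm and grips with 20 to 120 N. Pads are 22 mm wide; open, the fingers measure 114 mm over their backs; the gripper's body (76 mm by 85 mm) begins 54 mm behind the grasp point. The pads swing forward as they close: fully open they stand 13 mm farther back than shut.
Start: joints at [-1.238, 0.22, 1.526, -0, 1.395, -0.126], TCP at [0.277, -0.56, 0.231] pointing down, gripper open.
Joint ranges: [-2.98, 2.98], [-0.91, 2.08], [0.09, 2.57], [-1.24, 4.39], [0.2, 2.65], [-2.68, 2.68]. Speed limits (rad/s): [2.57, 2.57, 3.01, 3.14, 3.14, 3.14].

## Interface

Orientations are given as a rotation vector (axis times angle).
In Python, from rig import * gives the robot as it stands.
- The arm moves only by the shell command python3 -m inch 'ROWS'. ROWS is JSON, a list that holds one entry, the list of rows, each a list of 5 numbers: the opening, from -1 (shut) to 1 (fully open), then the shift along the tool's x, y, z in m, then the turn about the tool's z in rad. A call has 1 to 5 rows; each row shifts and turns the commanded pose from where the row before left it, along the tool's axes as they then stand; what a row does not reach is not made up. A row lasts 1/8 s, in which the tool goes at most 62.5 mm and 10.7 degrees, less where a joint would pass 70% of its speed; a pose out of reach is approached as far as the arm can. A call is refused whole if a number of a shift passes 0.0625 or a number of a turn 0.188, either way. A call with a gripper value outside its range is refused whole. The fingers move at their own pace and stop on an object; the grip force is fixed at half the most. Time passes only in rows, so rows that do not move let the fingers close. It gives the time, the measured TCP pose, the force, the opening and the grip force at its end, in the units of the state.
- get_state(): the state, without advancing time (a new reading comes with each control period).
- capture(name): name is "scene" or "top"; returns the picture (420x560x3 uint8, blue, green, red); there is no depth.
- camera_model(name): a dict with "fx", "fy", "cx", "cy" (pixels), "R" (3x3) and "t" (3): a world point X has camera coordinates R X + t. Camera axes: x right, y down, z forward; pixel columns grow to the right and rows downward; lengths in m; the calibration is good to about 2 mm. A picture is of the moment at which its call begins. camera_model takes no time and is no camera call.
- finish_job(): hands the job in; it is judged then, once.
Trained networks look in the newest picture that a camera, given by its name, has taken for a name from the list of things; names that differ only in an ending like _2 or _b are one class to them, and where a whole thing is asked for, a point or a joint stands for the part that bears it (a point fixed in the world has none). Each returns a list of dicts, best first, with "conf" (0 to 1); they miss things now and then, are a little off and sometimes report something else, mostly with a low value. They report only what shows in the picture. A call takes as long as a camera call. They do not tell look-alikes from the thing itself.
- find_in(query, camera): "location" ([x, y, z] in m, in world coordinates, good to about 4 mm: the middle of the surface that is visible of it).
- masks_of(query, camera): "mask" (420x560 bool, what is visible of it).
- mark_of(query, camera): "location" ([x, y, z] in m, in world coordinates, good to about 4 mm: a listed point, or the origin of a listed thing).
The state is a dict: "clock": time; "q": joint angles; "qvel": joint speeds; "joint_efforts": joint torques, N m; "position": TCP position; "ee_rot": TCP orientation; "ft_force": force on the tool from outside, world axes, zero at the start; "torque": the same for the moment, N m; "opening": finger opening in m; "finger_force": force on a finger pad.
Only numpy, scipy, OpenCV 4.12 (cv2) and the standard library are available. Lean on these libraries where they do the work, as an engineer would, in place of code of your own. Each camera call takes 0.05 s, during which the arm holds its last target. There are 200 camera calls.

## Working session

There is one attempt and no reset: what is moved stays moved. The work goes in short steps, Python scripts to look and compute and a shell command to move; the robot and the scene stay as the last step left them, time stands still between calls to the robot, and variables do not carry over. Pictures are saved under pics/ and viewed, at most 10 in all, crops included, and the job is handed in when it is done.

```bash
mkdir -p pics; ls
cat > h.py <<'E'
from rig import *
import numpy as np, cv2
from scipy.spatial.transform import Rotation as Ro
np.set_printoptions(precision=4,suppress=True)
def ray(cam,u,v,z):
    m=camera_model(cam);R=np.array(m['R']);t=np.array(m['t'])
    d=R.T@np.array([(u-m['cx'])/m['fx'],(v-m['cy'])/m['fy'],1]);c=-R.T@t
    return c+d*(z-c[2])/d[2]
def proj(cam,X):
    m=camera_model(cam);p=np.array(m['R'])@np.array(X)+np.array(m['t'])
    return np.array([m['fx']*p[0]/p[2]+m['cx'],m['fy']*p[1]/p[2]+m['cy']])
E
python3 - <<'E'
from h import *
s=get_state();print({k:np.round(v,3) for k,v in s.items()})
try: print(tcp_to_grasp)
except Exception as e: print(e)
for c in('scene','top'):
    cv2.imwrite(f'pics/{c}0.png',capture(c)); 
    m=camera_model(c);print(c,m['fx'],-np.array(m['R']).T@np.array(m['t']))
    for q in('tub','latch_knob','latch_pivot','tube','rod','rod_tip','rod_handle','rest','pan','shaker','tin','cup'):
        print(q,[(np.round(d['location'],3),round(d['conf'],2)) for d in mark_of(q,c)][:4])
E
```

```text
pics
{'clock': np.float64(0.0), 'q': array([-1.238,  0.221,  1.528, -0.   ,  1.395, -0.126]), 'qvel': array([ 0.001,  0.001,  0.002, -0.001, -0.001,  0.001]), 'joint_efforts': array([ -0.002, -49.691, -38.939,  -0.   ,   0.011,   0.   ]), 'position': array([ 0.277, -0.56 ,  0.23 ]), 'ee_rot': array([-3.057, -0.714,  0.   ]), 'ft_force': array([-0.494, -0.597,  0.764]), 'torque': array([ 0.042,  0.001, -0.062]), 'finger_force': np.float64(0.0), 'opening': np.float64(0.086)}
0.0187
scene 464.31313984640684 [1.1437 0.4494 1.0614]
tub [(array([ 0.494, -0.003,  0.003]), 0.71)]
latch_knob [(array([0.566, 0.05 , 0.139]), 0.68)]
latch_pivot [(array([ 0.487, -0.031,  0.134]), 0.68)]
tube [(array([ 0.532, -0.13 ,  0.114]), 0.64), (array([ 0.79 ,  0.012, -0.002]), 0.16)]
rod [(array([ 0.476, -0.406,  0.053]), 0.89), (array([ 0.789,  0.012, -0.002]), 0.56), (array([ 0.495, -0.002, -0.001]), 0.53)]
rod_tip []
rod_handle [(array([ 0.538, -0.414,  0.05 ]), 0.65)]
rest [(array([ 0.239, -0.252,  0.001]), 0.85), (array([ 0.477, -0.404,  0.001]), 0.75)]
pan [(array([0.5  , 0.397, 0.   ]), 0.58)]
shaker [(array([ 0.771,  0.244, -0.   ]), 0.96)]
tin [(array([ 0.786,  0.012, -0.002]), 0.71)]
cup [(array([0.771, 0.247, 0.002]), 0.39)]
top 510.8312058659253 [0.219  0.0129 1.6169]
tub []
latch_knob [(array([0.56 , 0.043, 0.133]), 0.73)]
latch_pivot [(array([ 0.485, -0.03 ,  0.137]), 0.57)]
tube [(array([ 0.53 , -0.131,  0.114]), 0.78)]
rod [(array([ 0.474, -0.406,  0.051]), 0.96)]
rod_tip [(array([ 0.344, -0.402,  0.051]), 0.77)]
rod_handle [(array([ 0.547, -0.411,  0.051]), 0.59), (array([0.495, 0.392, 0.002]), 0.34)]
rest [(array([ 0.237, -0.256,  0.001]), 0.83), (array([ 0.471, -0.409, -0.001]), 0.76)]
pan [(array([0.497, 0.392, 0.004]), 0.58)]
shaker [(array([0.77 , 0.243, 0.001]), 0.88)]
tin [(array([ 0.788,  0.011, -0.004]), 0.93)]
cup [(array([ 0.75 , -0.204,  0.   ]), 0.75)]
```

View pics/scene0.png

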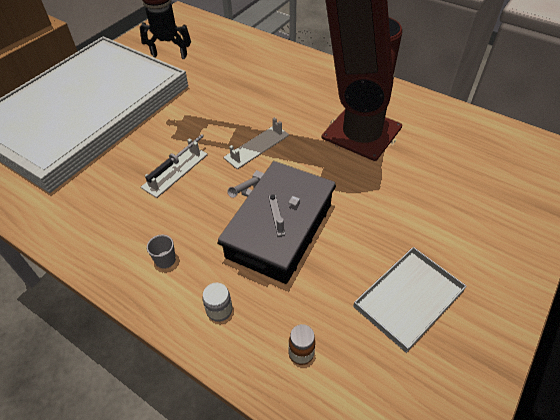

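View pics/top0.png

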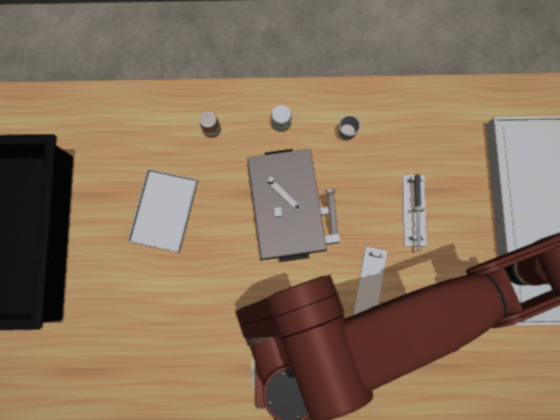

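The scene picture shows the tub in the centre, with the latch open at about 45°. The rod lies on the far rest at (415,200) in the top view, and the empty look-alike rest is nearer the base at (370,280). The pan is on the left at (163,212). The network positions agree with this. Next I need the tub yaw and the waypoints.

Run:
```python
from h import *
s=get_state();print(s['position'],Ro.from_rotvec(s['ee_rot']).as_matrix())
for n in range(3):
  for c in('scene','top'):
    capture(c)
    for q in('latch_knob','latch_pivot','tube','rod','rod_tip','rod_handle'):
        d=mark_of(q,c); print(c,q,np.round(d[0]['location'],4) if d else None,end='; ')
    print()
def yaw(mask,z,cam):
    cs=max(cv2.findContours(mask.astype('uint8'),cv2.RETR_EXTERNAL,cv2.CHAIN_APPROX_NONE)[0],key=len)[:,0]
    P=np.array([ray(cam,u,v,z)[:2] for u,v in cs],'float32'); return cv2.minAreaRect(P)
for q,z in(('tub',.1),('pan',.02)):
  d=masks_of(q,'top'); 
  if d: print(q,yaw(d[0]['mask'],z,'top'))
# lid corner edges by eye
for a,b in(((249,157),(260,259)),((310,150),(325,250)),((249,157),(310,150)),((260,259),(325,250))):
  A,B=ray('top',*a,.1),ray('top',*b,.1);print(A,B,np.linalg.norm(A-B),np.arctan2(*(A-B)[[1,0]]))
```

```text
[ 0.2768 -0.5604  0.2313] [[ 0.8966  0.4428 -0.    ]
 [ 0.4428 -0.8966 -0.    ]
 [-0.     -0.     -1.    ]]
scene latch_knob [0.5634 0.0486 0.1381]; scene latch_pivot [ 0.4873 -0.0343  0.1321]; scene tube [ 0.4744 -0.4091  0.0521]; scene rod [ 0.4759 -0.4092  0.0513]; scene rod_tip [ 0.3423 -0.3977  0.0509]; scene rod_handle [ 0.5387 -0.4124  0.0539]; 
top latch_knob [0.561  0.0463 0.1332]; top latch_pivot [ 0.4848 -0.033   0.136 ]; top tube [ 0.5312 -0.133   0.1127]; top rod [ 0.4758 -0.4035  0.0489]; top rod_tip [ 0.3463 -0.4021  0.0461]; top rod_handle [ 0.5429 -0.412   0.0517]; 
scene latch_knob [0.5646 0.0453 0.1392]; scene latch_pivot [ 0.4898 -0.0297  0.1343]; scene tube [ 0.5318 -0.1323  0.1183]; scene rod [ 0.4748 -0.4075  0.0503]; scene rod_tip [ 0.3414 -0.3999  0.0524]; scene rod_handle [ 0.5417 -0.4115  0.051 ]; 
top latch_knob [0.5618 0.042  0.136 ]; top latch_pivot [ 0.4825 -0.0281  0.133 ]; top tube [ 0.5302 -0.1333  0.1136]; top rod None; top rod_tip [ 0.3446 -0.4021  0.0467]; top rod_handle [ 0.5449 -0.4115  0.0507]; 
scene latch_knob [0.5662 0.0473 0.1386]; scene la
[... 175 characters left out ...]
 
top latch_knob [0.5597 0.0427 0.1345]; top latch_pivot [ 0.4849 -0.0298  0.1326]; top tube [ 0.5302 -0.1331  0.1137]; top rod [ 0.5011 -0.0017 -0.0006]; top rod_tip [ 0.3465 -0.4029  0.0517]; top rod_handle [ 0.5454 -0.4112  0.0532]; 
tub ((0.49487340450286865, -0.026109278202056885), (0.3416324853897095, 0.2518071234226227), 6.943780422210693)
[0.6403 0.1125 0.1   ] [0.3279 0.0808 0.1   ] 0.3140627985896451 0.10109545486556826
[ 0.6595 -0.0754  0.1   ] [ 0.3516 -0.1119  0.1   ] 0.31005073410222916 0.11789371039226866
[0.6403 0.1125 0.1   ] [ 0.6595 -0.0754  0.1   ] 0.18894122270467617 1.6724686937671818
[0.3279 0.0808 0.1   ] [ 0.3516 -0.1119  0.1   ] 0.19419392355857681 1.693340086883376
```

```bash
python3 -m inch '[[[-1,0,0,0,0.173],[-1,0,0,0,0.173],[-1,0.016,-0.022,0,0],[-1,0.032,-0.0445,0,0],[-1,0.032,-0.0445,0,0]]]'
python3 -m inch '[[[-1,0.032,-0.0445,0,0],[-1,0.032,-0.0445,0,0],[-1,0.032,-0.0445,0,0],[-1,0.032,-0.0445,0,0],[-1,0.032,-0.0445,0,0]]]'
python3 -m inch '[[[-1,0.032,-0.0445,0,0],[-1,0.032,-0.0445,0,0],[-1,0.032,-0.0445,0,0],[-1,0.016,-0.022,0,0],[-1,0,0,0,0]]]'
```

```text
clock: 4.12
position: [0.3442, -0.44, 0.2313]
ee_rot: [-3.137, -0.175, -0.0]
ft_force: [0.9, -0.6, 0.7]
opening: 0.0001
finger_force: 0.0
clock: 4.75
position: [0.4785, -0.2004, 0.2316]
ee_rot: [3.136, 0.177, 0.001]
ft_force: [1.1, -0.7, 0.1]
opening: -0.0
finger_force: 0.0
clock: 5.38
position: [0.572, -0.033, 0.2312]
ee_rot: [-3.136, -0.182, 0.0]
ft_force: [0.9, -0.1, 0.1]
opening: 0.0004
finger_force: 0.0
```

Run:
```python
from h import *
s=get_state();M=Ro.from_rotvec(s['ee_rot']).as_matrix();a=np.arctan2(M[1,0],M[0,0]);print(s['clock'],s['position'],a,s['opening'],s['ft_force'])
d=np.array([.596,.014])-s['position'][:2];print(M[:2,:2].T@d)
im=capture('scene');cv2.imwrite('pics/s1.png',cv2.resize(im[150:300,190:390],None,fx=3,fy=3))
```

```text
5.375 [ 0.572  -0.033   0.2312] 0.11607636354973465 0.0003888196210460156 [ 0.8779 -0.069   0.0536]
[ 0.0293 -0.0439]
```

View pics/s1.png

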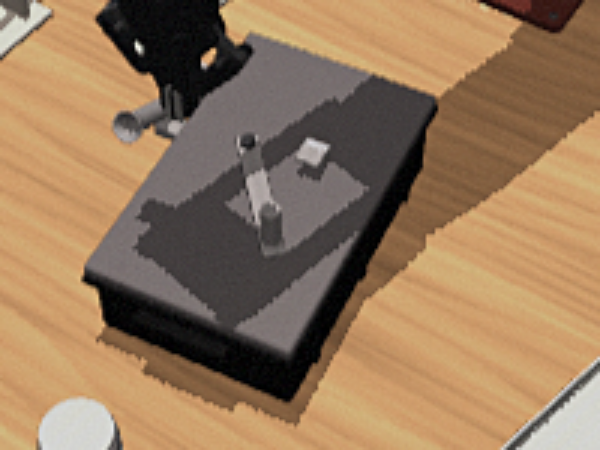

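The picture shows the closed fingers above the -y edge of the lid, the knob at (270,215) and the keeper at (312,150). I'll move beside the knob and descend.

```bash
python3 -m inch '[[[-1,0.029,-0.044,0,0],[-1,0,0,0.04,0],[-1,0,0,0.045,0],[-1,0,0,0.022,0],[-1,0,0,0,0]]]'
python3 -m inch '[[[-1,-0.013,-0.0165,0,0],[-1,-0.006,-0.01,0,0],[-1,-0.0062,-0.01,0,0],[-1,-0.0082,-0.0085,0,0],[-1,-0.0082,-0.0085,0,0]]]'
python3 -m inch '[[[-1,-0.0105,-0.007,0,0],[-1,-0.0105,-0.007,0,0],[-1,-0.012,-0.005,0,0],[-1,-0.012,-0.004,0,0],[-1,0,0,0,0]]]'
python3 - <<'E'
from h import *
print(get_state()['position'])
for i in range(2):
  capture('top');print([np.round(d['location'],3) for q in('latch_knob','latch_pivot') for d in mark_of(q,'top')[:1]])
  capture('scene');print([np.round(d['location'],3) for q in('latch_knob','latch_pivot') for d in mark_of(q,'scene')[:1]])
E
```

```text
clock: 6.05
position: [0.5932, 0.0109, 0.122]
ee_rot: [-3.136, -0.175, 0.008]
ft_force: [-0.4, 0.5, 0.1]
opening: -0.0001
finger_force: 0.0
clock: 6.68
position: [0.5477, 0.061, 0.1246]
ee_rot: [3.136, 0.177, 0.001]
ft_force: [-0.2, -2.4, 0.1]
opening: -0.0
finger_force: 0.5
clock: 7.3
position: [0.4995, 0.0787, 0.1241]
ee_rot: [-3.136, -0.178, 0.001]
ft_force: [-0.1, -0.3, -0.0]
opening: -0.0003
finger_force: 0.0
[0.4995 0.0787 0.1241]
[array([0.479, 0.076, 0.136]), array([ 0.483, -0.032,  0.132])]
[array([0.484, 0.081, 0.14 ]), array([ 0.484, -0.034,  0.133])]
[array([ 0.484, -0.032,  0.134]), array([ 0.483, -0.029,  0.134])]
[array([0.482, 0.079, 0.135]), array([ 0.484, -0.032,  0.13 ])]
```

```bash
python3 -m inch '[[[-1,-0.006,0,0,0],[-1,-0.004,0,0,0],[-1,0,0,0,0]]]'
python3 -m inch '[[[-1,-0.004,0,0,0],[-1,0,0,0,0]]]'
```

```text
clock: 8.28
position: [0.4903, 0.0772, 0.1243]
ee_rot: [3.136, 0.177, -0.0]
ft_force: [0.1, -0.7, -0.3]
opening: -0.0
finger_force: 0.0
clock: 8.52
position: [0.4892, 0.0769, 0.1248]
ee_rot: [-3.136, -0.176, -0.01]
ft_force: [10.6, 1.3, -7.0]
opening: 0.0001
finger_force: 5.2
```

```bash
python3 -m inch '[[[-1,0,0,0,0],[-1,0.02,0,0,0],[-1,0.005,0,-0.04,0],[-1,0,0,-0.05,0],[1,0,0,-0.02,0.165]]]'
python3 -m inch '[[[1,0.003,0.027,0,0],[1,0.006,0.054,0,0],[1,0.006,0.054,0,0],[1,0.006,0.054,0,0],[1,0.006,0.054,0,0]]]'
python3 -m inch '[[[1,0.006,0.054,0,0],[1,0.006,0.054,0,0],[1,0.006,0.054,0,0],[1,0.003,0.027,0,0],[1,0,0,0,0]]]'
python3 - <<'E'
from h import *
capture('top');print([np.round(d['location'],3) for q in('latch_knob','latch_pivot','rod_tip','rod_handle','rod') for d in mark_of(q,'top')[:1]])
s=get_state();M=Ro.from_rotvec(s['ee_rot']).as_matrix();a=np.arctan2(M[1,0],M[0,0]);print(s['clock'],s['position'],a)
d=np.array([.541,-.411])-s['position'][:2];print(M[:2,:2].T@d)
E
```

```text
clock: 9.15
position: [0.513, 0.0796, 0.2378]
ee_rot: [3.14, -0.088, 0.007]
ft_force: [1.2, 0.0, -0.5]
opening: 0.0173
finger_force: 0.0
clock: 9.78
position: [0.5256, -0.1662, 0.2343]
ee_rot: [3.14, -0.082, 0.0]
ft_force: [0.7, 0.8, -0.9]
opening: 0.085
finger_force: 0.0
clock: 10.4
position: [0.5362, -0.3562, 0.2336]
ee_rot: [-3.14, 0.086, 0.002]
ft_force: [1.1, 0.6, -0.5]
opening: 0.0852
finger_force: 0.0
[array([0.468, 0.075, 0.138]), array([ 0.485, -0.031,  0.134]), array([ 0.344, -0.406,  0.048]), array([ 0.542, -0.412,  0.051])]
10.7 [ 0.5373 -0.353   0.2345] -0.05072927021487987
[0.0066 0.0577]
```

```bash
python3 -m inch '[[[1,0.0066,0.0577,0,0],[1,0,0,0.04,0],[1,0,0,0.06,0],[1,0,0,0.06,0],[1,0,0,0.03,0]]]'
python3 -m inch '[[[1,0,0,0.0135,0],[1,0,0,0,0],[-1,0,0,0,0],[-1,0,0,0,0],[-1,0,0,0,0]]]'
python3 -m inch '[[[-1,0,0,0,0],[-1,0,0,0,0]]]'
```

```text
clock: 11.32
position: [0.5389, -0.4093, 0.04]
ee_rot: [-3.136, 0.08, 0.007]
ft_force: [-0.4, 0.3, -0.6]
opening: 0.0855
finger_force: 0.0
clock: 11.95
position: [0.5412, -0.4128, 0.0321]
ee_rot: [3.139, -0.082, 0.002]
ft_force: [0.4, -0.4, 0.9]
opening: 0.0323
finger_force: 0.0
clock: 12.2
position: [0.5409, -0.4122, 0.0316]
ee_rot: [3.14, -0.082, 0.001]
ft_force: [-2.0, 2.1, 5.8]
opening: 0.015
finger_force: 59.5
```

```bash
python3 -m inch '[[[-1,0,0,-0.03,0],[-1,0,0,-0.05,0],[-1,0,0,-0.05,0],[-1,0,0,-0.02,-0.165],[-1,0.018,-0.018,0,0]]]'
python3 -m inch '[[[-1,0.035,-0.035,0,0],[-1,0.035,-0.035,0,0],[-1,0.035,-0.035,0,0],[-1,0.035,-0.035,0,0],[-1,0.035,-0.035,0,0]]]'
python3 -m inch '[[[-1,0.035,-0.035,0,0],[-1,0.035,-0.035,0,0],[-1,0.018,-0.018,0,0],[-1,0,0,0,0],[-1,0,0,0,0]]]'
cat > m.py <<'E'
from h import *
from collections import defaultdict
def go(qs,n=2,cams=('top','scene')):
  for c in cams:
    A=defaultdict(list)
    for i in range(n):
      capture(c)
      for q in qs:
        for d in mark_of(q,c)[:1]: A[q].append(d['location'])
    for q in qs: print(c,q,*[np.round(x,3) for x in A[q]])
  s=get_state();M=Ro.from_rotvec(s['ee_rot']).as_matrix();a=np.arctan2(M[1,0],M[0,0]);print(s['clock'],s['position'],a,s['opening'],s['ft_force'])
E
python3 - <<'E'
from m import *
go(['rod_tip','rod','rod_handle','tube'])
im=capture('scene');cv2.imwrite('pics/s2.png',cv2.resize(im[130:300,120:345],None,fx=3,fy=3))
E
```

```text
clock: 12.82
position: [0.5568, -0.3947, 0.1837]
ee_rot: [3.133, 0.176, 0.005]
ft_force: [0.3, 1.4, -2.2]
opening: 0.0151
finger_force: 58.9
clock: 13.45
position: [0.7112, -0.1975, 0.1799]
ee_rot: [-3.136, -0.177, 0.001]
ft_force: [0.2, 0.2, -2.0]
opening: 0.0149
finger_force: 58.9
clock: 14.08
position: [0.7876, -0.102, 0.1798]
ee_rot: [3.136, 0.177, -0.003]
ft_force: [-0.4, 0.4, -2.0]
opening: 0.0154
finger_force: 58.8
top rod_tip [0.768 0.24  0.   ]
top rod
top rod_handle [ 0.47  -0.406 -0.004]
top tube [ 0.532 -0.131  0.112] [ 0.532 -0.131  0.114]
scene rod_tip [ 0.589 -0.123  0.201] [ 0.593 -0.123  0.198]
scene rod [ 0.718 -0.108  0.203] [ 0.721 -0.108  0.199]
scene rod_handle [ 0.787 -0.103  0.201] [ 0.788 -0.102  0.201]
scene tube [ 0.527 -0.132  0.117] [ 0.531 -0.132  0.113]
15.075 [ 0.7882 -0.1013  0.1808] 0.11287658256151946 0.01474553878694247 [-0.7048 -0.3325 -1.0641]
```

View pics/s2.png

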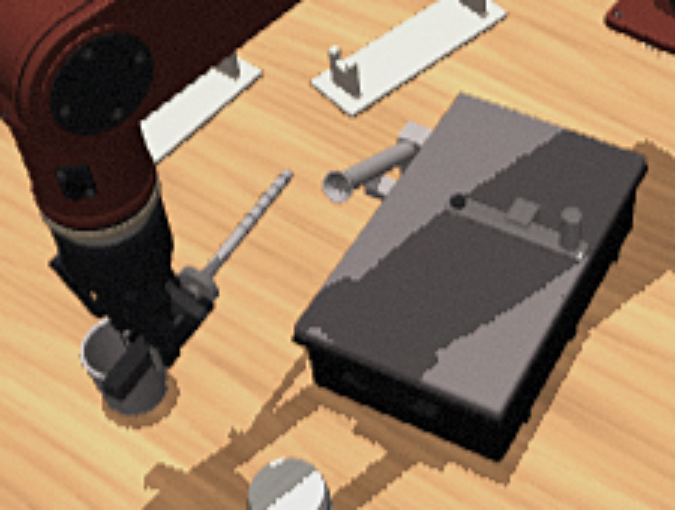

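The picture shows the latch bar lying in its keeper. The rod is held level and lines up with the tube mouth at (337,185). Next I descend and approach the mouth.

```bash
python3 -m inch '[[[-1,0,0.002,0.03,0],[-1,0,0,0.04,0],[-1,0,0,0.0175,0],[-1,-0.02,0,0,0],[-1,-0.025,0,0,0]]]'
python3 -m inch '[[[-1,0,0,0,0]]]'
python3 - <<'E'
from m import *
go(['rod_tip','rod','rod_handle','tube'],2,('scene',))
E
```

```text
clock: 15.75
position: [0.7437, -0.1085, 0.0934]
ee_rot: [3.136, 0.178, 0.001]
ft_force: [-0.5, -0.6, -1.6]
opening: 0.0152
finger_force: 58.8
clock: 15.88
position: [0.7429, -0.1087, 0.0939]
ee_rot: [3.137, 0.176, -0.0]
ft_force: [-0.1, 0.5, -1.5]
opening: 0.0149
finger_force: 58.8
scene rod_tip [ 0.547 -0.13   0.112] [ 0.548 -0.13   0.114]
scene rod [ 0.675 -0.117  0.114] [ 0.677 -0.115  0.114]
scene rod_handle [ 0.739 -0.11   0.114] [ 0.748 -0.109  0.116]
scene tube [ 0.53  -0.129  0.116] [ 0.486 -0.034  0.131]
16.375 [ 0.7439 -0.1083  0.0932] 0.1129927178840417 0.015232843957111514 [-0.6173  0.2728 -0.7587]
```

```bash
python3 -m inch '[[[-1,-0.016,0,0,0],[-1,-0.006,0,0,0],[-1,0,0,0,0]]]'
python3 -m inch '[[[-1,-0.004,0,0,0],[-1,0,0,0,0]]]'
```

```text
clock: 16.75
position: [0.7217, -0.111, 0.0934]
ee_rot: [-3.137, -0.177, -0.0]
ft_force: [0.1, -0.6, -1.6]
opening: 0.0152
finger_force: 58.8
clock: 17.0
position: [0.7179, -0.1114, 0.0933]
ee_rot: [-3.137, -0.177, -0.0]
ft_force: [0.6, 1.2, -1.8]
opening: 0.0153
finger_force: 58.8
```

```bash
python3 -m inch '[[[-1,-0.003,0,-0.001,0],[-1,-0.001,0,-0.008,0],[-1,-0.001,0,-0.008,0],[-1,0,0,0,0]]]'
python3 - <<'E'
from m import *
go(['rod_tip','rod','rod_handle'],2,('scene',))
E
```

```text
clock: 17.5
position: [0.7142, -0.112, 0.1121]
ee_rot: [3.136, 0.177, 0.005]
ft_force: [3.2, 0.8, -2.4]
opening: 0.0153
finger_force: 58.7
scene rod_tip [ 0.515 -0.131  0.119] [ 0.519 -0.134  0.118]
scene rod [0.496 0.    0.   ] [ 0.647 -0.117  0.127]
scene rod_handle [ 0.712 -0.114  0.133] [ 0.711 -0.114  0.13 ]
17.9 [ 0.7141 -0.1119  0.1111] 0.11300798649082676 0.015175239781728982 [ 5.4236  0.553  -1.5745]
```

```bash
python3 -m inch '[[[-1,-0.001,0,-0.01,0],[-1,-0.0015,0,-0.01,0],[-1,-0.002,0,-0.01,0],[-1,0,0,0,0]]]'
python3 -m inch '[[[-1,-0.0025,0,-0.01,0],[-1,-0.0025,0,-0.01,0],[-1,-0.003,0,-0.01,0],[-1,0,0,0,0]]]'
python3 - <<'E'
from m import *
go(['rod_tip','rod','rod_handle'],2,('scene',))
im=capture('scene');cv2.imwrite('pics/s3.png',cv2.resize(im[130:280,150:350],None,fx=4,fy=4))
E
```

```text
clock: 18.4
position: [0.7099, -0.1125, 0.1417]
ee_rot: [3.136, 0.177, 0.006]
ft_force: [8.2, 1.7, -2.1]
opening: 0.0151
finger_force: 58.6
clock: 18.9
position: [0.7005, -0.1135, 0.1713]
ee_rot: [3.136, 0.177, 0.001]
ft_force: [3.3, 1.5, -1.9]
opening: 0.0151
finger_force: 58.7
scene rod_tip [ 0.519 -0.131  0.118] [ 0.518 -0.129  0.115]
scene rod [ 0.641 -0.121  0.171] [ 0.64  -0.122  0.166]
scene rod_handle [ 0.704 -0.112  0.193] [ 0.7   -0.113  0.19 ]
19.3 [ 0.7002 -0.1133  0.1699] 0.11283130836807483 0.014922440665450405 [ 0.6961 -0.2006 -1.6078]
```

View pics/s3.png

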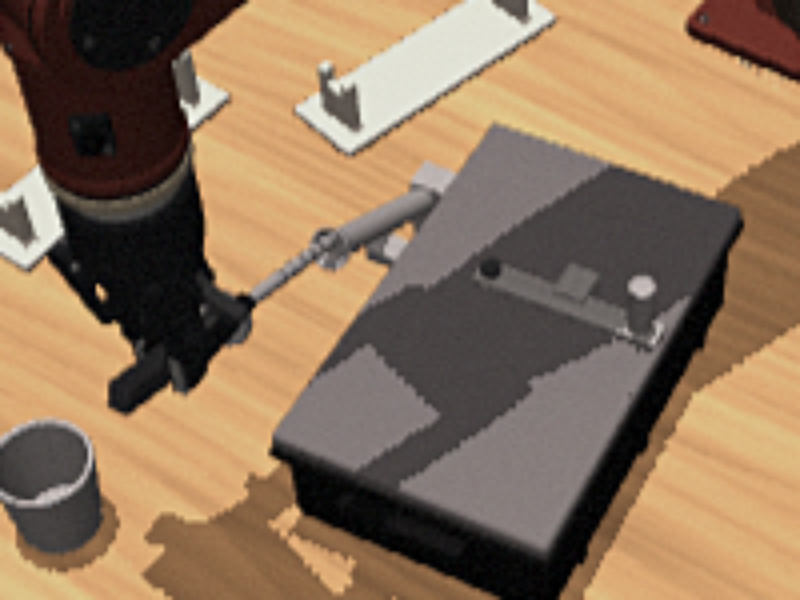

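The tip is in the flare and the rod is tilted about 22°. I'll complete the arc and start pushing down the axis.

```bash
python3 -m inch '[[[-1,-0.004,0,-0.007,0],[-1,-0.004,0,-0.007,0],[-1,-0.004,0,-0.0035,0],[-1,0,0,0,0]]]'
python3 -m inch '[[[-1,-0.0087,0,0.005,0],[-1,-0.0087,0,0.005,0],[-1,0,0,0,0]]]'
python3 - <<'E'
from m import *
go(['rod_tip','rod','rod_handle'],2,('scene',))
E
```

```text
clock: 19.85
position: [0.6895, -0.1148, 0.1896]
ee_rot: [3.136, 0.177, 0.006]
ft_force: [5.9, 0.3, -1.3]
opening: 0.015
finger_force: 59.1
clock: 20.23
position: [0.6699, -0.1167, 0.1769]
ee_rot: [-3.136, -0.177, 0.004]
ft_force: [0.7, -0.1, -5.0]
opening: 0.0151
finger_force: 58.8
scene rod_tip [ 0.5   -0.132  0.103] [ 0.503 -0.133  0.104]
scene rod [ 0.617 -0.122  0.166] [ 0.615 -0.122  0.167]
scene rod_handle [ 0.671 -0.118  0.197] [ 0.673 -0.117  0.197]
20.625 [ 0.6711 -0.1166  0.1776] 0.11277100635002964 0.015005187783352832 [ 0.5675 -0.0458 -4.2032]
```

```bash
python3 -m inch '[[[-1,-0.0087,0,0.005,0],[-1,-0.0173,0,0.01,0],[-1,-0.0173,0,0.01,0],[-1,0,0,0,0]]]'
python3 -m inch '[[[-1,-0.0173,0,0.01,0],[-1,-0.013,0,0.0075,0],[-1,0,0,0,0]]]'
```

```text
clock: 21.12
position: [0.6264, -0.1215, 0.1517]
ee_rot: [-3.136, -0.176, 0.004]
ft_force: [-0.5, 0.2, -4.2]
opening: 0.015
finger_force: 58.7
clock: 21.5
position: [0.5976, -0.125, 0.1351]
ee_rot: [-3.137, -0.177, 0.002]
ft_force: [-0.1, -1.5, -5.0]
opening: 0.015
finger_force: 58.8
```

```bash
python3 -m inch '[[[-1,-0.0069,0,0.004,0],[-1,-0.0026,0,0.0015,0],[-1,0,0,0,0]]]'
python3 -m inch '[[[-1,-0.0026,0,0.0015,0],[-1,0,0,0,0]]]'
```

```text
clock: 21.88
position: [0.5888, -0.1261, 0.1299]
ee_rot: [3.136, 0.177, 0.0]
ft_force: [0.7, 0.1, -3.3]
opening: 0.0148
finger_force: 59.0
clock: 22.12
position: [0.5861, -0.1264, 0.1283]
ee_rot: [3.136, 0.177, 0.0]
ft_force: [2.6, 0.1, -2.9]
opening: 0.0148
finger_force: 59.0
```

```bash
python3 -m inch '[[[-1,-0.0026,0,0.0015,0],[-1,0,0,0,0]]]'
python3 -m inch '[[[-1,-0.0017,0,0.001,0],[-1,0,0,0,0]]]'
```

```text
clock: 22.38
position: [0.5853, -0.1266, 0.128]
ee_rot: [3.136, 0.177, 0.007]
ft_force: [5.7, 0.5, -1.2]
opening: 0.0149
finger_force: 59.2
clock: 22.62
position: [0.5852, -0.1266, 0.1282]
ee_rot: [3.136, 0.177, 0.013]
ft_force: [9.5, 2.0, 1.5]
opening: 0.0151
finger_force: 59.5
```

```bash
python3 -m inch '[[[-1,-0.0017,0,0.001,0],[-1,0,0,0,0],[-1,0,0,0,0]]]'
python3 - <<'E'
from m import *
go(['rod','rod_handle','latch_knob'],2,('scene',))
im=capture('scene');cv2.imwrite('pics/s4.png',cv2.resize(im[130:280,150:350],None,fx=4,fy=4))
E
```

```text
clock: 23.0
position: [0.5851, -0.1267, 0.1283]
ee_rot: [3.135, 0.177, 0.018]
ft_force: [13.2, 3.9, 2.5]
opening: 0.0148
finger_force: 59.7
scene rod [ 0.531 -0.135  0.118] [ 0.488 -0.034  0.133]
scene rod_handle [ 0.587 -0.128  0.15 ] [ 0.588 -0.128  0.149]
scene latch_knob [0.473 0.075 0.139] [0.476 0.081 0.137]
23.4 [ 0.5851 -0.1267  0.1283] 0.11284657088021222 0.014821410256318618 [12.2592  3.4508  1.9388]
```

View pics/s4.png

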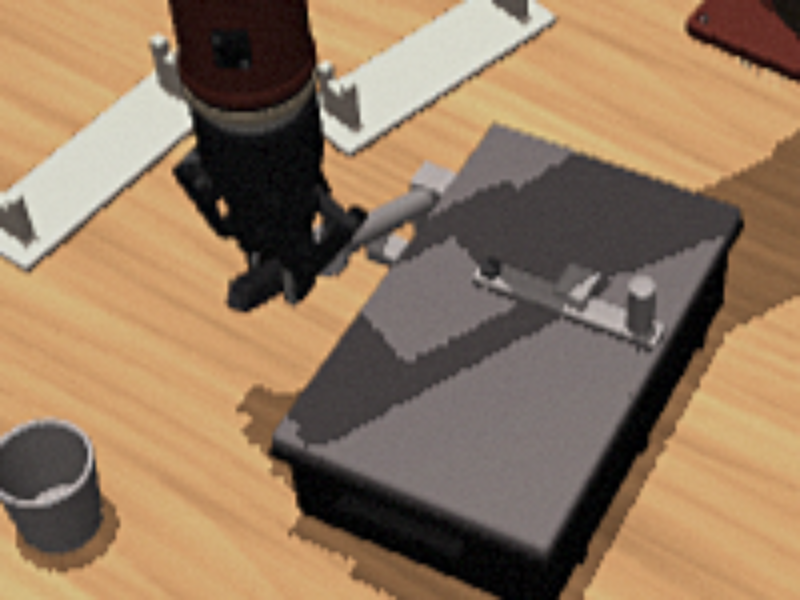

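The collar is seated on the mouth and the latch is closed. Now I draw the rod out until the tip is just inside the flare, then lower the gripper so the lower lip turns the rod level in the fingers.

```bash
python3 -m inch '[[[-1,0.0087,0,-0.005,0],[-1,0.0173,0,-0.01,0],[-1,0.0173,0,-0.01,0],[-1,0.0173,0,-0.01,0],[-1,0.0173,0,-0.01,0]]]'
python3 -m inch '[[[-1,0.0173,0,-0.01,0],[-1,0.0087,0,-0.005,0],[-1,0,0,0,0]]]'
python3 - <<'E'
from m import *
go(['rod_tip','rod','rod_handle'],2,('scene',))
E
```

```text
clock: 24.08
position: [0.6567, -0.118, 0.1686]
ee_rot: [-3.136, -0.176, 0.007]
ft_force: [-0.2, -0.5, -4.1]
opening: 0.015
finger_force: 58.8
clock: 24.45
position: [0.6837, -0.1152, 0.1848]
ee_rot: [3.137, 0.177, 0.0]
ft_force: [2.4, 0.5, -2.3]
opening: 0.0148
finger_force: 59.2
scene rod_tip [ 0.513 -0.134  0.11 ] [ 0.517 -0.133  0.112]
scene rod [ 0.629 -0.122  0.174] [ 0.628 -0.119  0.173]
scene rod_handle [ 0.685 -0.114  0.207] [ 0.685 -0.114  0.207]
24.85 [ 0.6831 -0.1153  0.1847] 0.11260559650613325 0.015284237173291713 [ 1.1854 -0.0808 -3.0444]
```

```bash
python3 -m inch '[[[-1,0.006,0,-0.0035,0],[-1,0.004,0,0.01,0],[-1,0.004,0,0.01,0],[-1,0.004,0,0.01,0],[-1,0.003,0,0.01,0]]]'
python3 -m inch '[[[-1,0.003,0,0.01,0],[-1,0.002,0,0.01,0],[-1,0.001,0,0.01,0],[-1,0,0,0,0]]]'
python3 - <<'E'
from m import *
go(['rod_tip','rod','rod_handle'],2,('scene',))
E
```

```text
clock: 25.48
position: [0.7046, -0.1129, 0.1477]
ee_rot: [3.136, 0.177, 0.0]
ft_force: [1.3, -0.4, 4.2]
opening: 0.0149
finger_force: 58.4
clock: 25.98
position: [0.7089, -0.1121, 0.1164]
ee_rot: [-3.136, -0.177, 0.005]
ft_force: [-1.6, -0.3, 0.6]
opening: 0.0149
finger_force: 58.4
scene rod_tip [ 0.516 -0.132  0.108] [ 0.519 -0.132  0.108]
scene rod [ 0.645 -0.116  0.126] [ 0.647 -0.118  0.126]
scene rod_handle [ 0.712 -0.114  0.135] [ 0.712 -0.112  0.135]
26.375 [ 0.7103 -0.1122  0.1184] 0.11271425059492483 0.015420607107391147 [-0.2232 -0.5098 -0.4493]
```

```bash
python3 -m inch '[[[-1,0.001,0,0.01,0],[-1,0,0,0.01,0],[-1,0,0,0.006,0],[-1,0,0,0,0]]]'
python3 - <<'E'
from m import *
go(['rod_tip','rod','rod_handle','pan'],2,('scene',))
E
```

```text
clock: 26.88
position: [0.7107, -0.112, 0.0912]
ee_rot: [-3.136, -0.177, 0.002]
ft_force: [0.5, 0.6, 0.2]
opening: 0.0149
finger_force: 58.5
scene rod_tip [ 0.516 -0.132  0.108] [ 0.518 -0.132  0.112]
scene rod [ 0.647 -0.118  0.11 ] [ 0.645 -0.118  0.108]
scene rod_handle [ 0.712 -0.114  0.109] [ 0.712 -0.114  0.112]
scene pan [ 0.499  0.398 -0.001] [0.499 0.398 0.001]
27.375 [ 0.711  -0.1121  0.0922] 0.11277503810706739 0.01490182702725373 [ 0.3303  0.6966 -0.5671]
```

```bash
python3 -m inch '[[[-1,0.02,0,0,0],[-1,0.03,0,0,0],[-1,0.01,0,-0.01,0],[-1,0,0,-0.04,0],[-1,0,0,-0.05,0]]]'
python3 -m inch '[[[-1,0,-0.024,-0.02,0],[-1,-0.002,-0.048,0,0],[-1,-0.002,-0.048,0,0],[-1,-0.002,-0.048,0,0],[-1,-0.002,-0.048,0,0]]]'
python3 -m inch '[[[-1,-0.002,-0.048,0,0],[-1,-0.002,-0.048,0,0],[-1,-0.002,-0.048,0,0],[-1,-0.002,-0.048,0,0],[-1,-0.002,-0.048,0.01,0]]]'
python3 -m inch '[[[-1,-0.002,-0.048,0.01,0],[-1,0,-0.024,0.005,0],[-1,0,0,0,0],[-1,0,0,0,0],[-1,0,0,0,0]]]'
python3 - <<'E'
from m import *
go(['rod_tip','rod','rod_handle','pan','latch_knob','shaker','tin','cup'],2)
im=capture('scene');cv2.imwrite('pics/s5.png',im)
E
```

```text
clock: 28.0
position: [0.77, -0.105, 0.1906]
ee_rot: [-3.135, -0.177, 0.006]
ft_force: [0.0, -0.8, -1.0]
opening: 0.0151
finger_force: 58.5
clock: 28.62
position: [0.7371, 0.1115, 0.2108]
ee_rot: [-3.136, -0.178, 0.003]
ft_force: [0.1, 0.1, -2.2]
opening: 0.015
finger_force: 58.6
clock: 29.25
position: [0.7004, 0.3488, 0.2021]
ee_rot: [-3.136, -0.178, -0.001]
ft_force: [0.4, 0.1, -1.9]
opening: 0.0149
finger_force: 58.6
clock: 29.88
position: [0.6925, 0.4153, 0.188]
ee_rot: [3.137, 0.174, 0.001]
ft_force: [-0.1, -0.4, -1.7]
opening: 0.015
finger_force: 58.7
top rod_tip [0.467 0.076 0.134]
top rod [ 0.482 -0.031  0.135]
top rod_handle [ 0.787  0.012 -0.003]
top pan [ 0.5   -0.    -0.001]
top latch_knob [0.466 0.075 0.132] [0.47  0.073 0.137]
top shaker [ 0.768  0.241 -0.   ] [0.767 0.241 0.   ]
top tin [ 0.787  0.009 -0.003] [ 0.788  0.011 -0.003]
top cup [ 0.754 -0.204 -0.002] [ 0.753 -0.205 -0.002]
scene rod_tip [0.788 0.013 0.002]
scene rod
scene rod_handle [0.69  0.414 0.205] [0.694 0.414 0.207]
scene pan [ 0.768  0.243 -0.   ]
scene latch_knob [0.472 0.08  0.139] [0.476 0.078 0.137]
scene shaker [0.77  0.244 0.006] [0.771 0.246 0.004]
scene tin [0.474 0.081 0.137] [ 0.785  0.012 -0.004]
scene cup [ 0.754 -0.205 -0.   ] [ 0.754 -0.206  0.002]
31.675 [0.6915 0.417  0.1873] 0.11279793761004886 0.015403144328581265 [-0.5334 -0.6224 -1.2432]
```

View pics/s5.png

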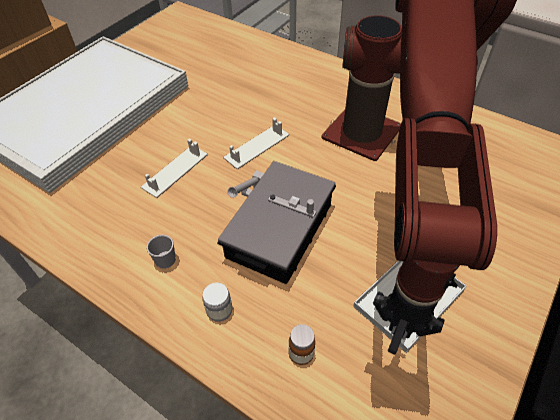

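The rod is held level, with its tip hidden behind the gripper. From the measured TCP pose, the tip is at (0.498, 0.395), over the pan centre, at about 0.206 m height. The latch is closed and the jar, tin and cup are where they were. I'm handing the job in.

```bash
python3 -c "
from rig import *
print(finish_job())"
```

```text
the job is handed in; nothing more can be done
None
```

I closed the latch, pushed the dip rod down the tube to its collar and drew it out, and handed in holding it level over the pan with its tip at about 0.2 m; the tip was hidden from the cameras at the end, so its position is worked out from the arm pose, and the hand-in gave no verdict.

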